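# Refit the access panel of the pantry valve well

### The job

The shut-off valve well in the raised marble ledge block stands open: put its wooden access panel back. The panel is longer than the steel-framed opening, so tilt it, work one end under the wide lip (the side away from the robot), press it gently against the spring bar hidden there until the other end can drop past the narrow lip, settle the panel flat on the inner ledges with both ends under the lips, and let go. Never force the panel against the frame, and leave the bottles, the measuring cup and the funnel where they stand.

Things in the scene. Friction and masses are not known exactly. Their poses are not given: they have to be found in the camera images.
- panel: The access panel: a light wooden board 180 (x) by 100 (y) by 8 mm thick with a wooden grip block in the middle of its top, 24 (x) by 40 (y) by 54 mm high (top 62 mm above the underside). 0.2 to 0.33 kg. Origin: centre of the underside; z up through the grip. Both ends are alike, so it may go in either way round. Starts flat on the work surface.
- panel_end_a (a point): Middle of the lower edge of the panel's -x end (90 mm from its origin, on the underside).
- panel_end_b (a point): Middle of the lower edge of the panel's +x end (90 mm from its origin, on the underside).
- hatch: Fixed raised marble block round the valve well, 285 (x, -130 to +155) by 180 (y) by 71 mm high. Origin on the work surface; x points away from the robot along the well (within 0.3 rad of world x), y left, z up. A steel frame sits in it: lips 4 mm thick, top z = 73, underside z = 69 mm; inner ledges at z = 45 mm, 12 mm wide or more all round, on which the panel's underside finally rests.
- well (a point): Nominal centre of the frame, at ledge height, 45 mm over the hatch origin. THE WHOLE FRAME (lips, ledges, spring bar, end wall) WAS SET WITH PLAY: it sits up to 12 mm either way along the hatch's x from the nominal places given here. No reading shows it, so feel for the spring bar. It stays put in use; in y and z it is true. Opening, nominal: x -83 to +82, y -54 to +54 mm.
- spring_side (a point): Nominal face of the upright steel spring bar (z 46 to 66 mm), hatch x = +88 mm, in the deep pocket under the wide lip (side away from the robot; lip edge at x = +82). Pushed towards +x it gives up to 15 mm, then a hard stop: 4 N to start, 0.5 N more per mm, damping 50 N per m/s. Shifted with the frame.
- narrow_side (a point): Nominal end wall of the robot's side, hatch x = -90 mm, at ledge height; the narrow lip above covers the last 7 mm. The panel's near end drops past this lip only with the spring bar pressed in about 9 mm or more; then the spring pushes the panel home against this wall. More than 30 N between panel and block or frame counts as forcing it.
- bottle_a: Bystander: empty green glass bottle, 68 mm across, 230 mm tall, standing. Origin: centre of its underside.
- bottle_b: Bystander: a second bottle like bottle_a.
- cup: Bystander: grey plastic measuring cup, 84 mm across, 90 mm high, handle to its +y. Origin: centre of its underside.
- funnel: Bystander: aluminium funnel standing on its wide mouth, spout up, 110 mm across, 120 mm high. Origin: centre of its mouth at the bottom.
Not all that is in view belongs to the job. What is meant by the panel is not red or yellow, and is the smaller of those in its own colour.

How it is judged:
By the outcome, as a careful person would: the job done as asked, in the order asked, and still so for the second after the job is handed in, with the robot touching nothing.
It also fails if it takes over 64 s, if anything falls off the work surface, if the arm or the gripper's body presses on something with over 40 N, if the wrist force passes 120 N, or if a joint passes its speed limit or range.

### The arm

A 6-joint arm with a two-finger parallel gripper is mounted at the origin on the work surface. World frame = base frame: x ahead of the robot, y to its left, z up, the work surface at z = 0. Lengths are in m, angles in degrees, forces in N, time in s.
With the tool pointing down it reaches from about 0.25 to 0.725 m from the base axis. Payload 9.7 kg.
Tool frame: the origin (TCP) lies midway between the tips of the shut fingers; the grasp point (between the pads) lies bot.hold_point_z behind it (bot.hold_point_z is the distance from the TCP to the grasp point, in m); z points along the fingers, y is the line along which they close (so a half turn about z gives the same grasp; the last joint's range is limited). The gripper opens to 85 mm and grips with 20 to 120 N. Pads are 22 mm wide; open, the fingers measure 114 mm over their backs; the gripper's body (76 mm by 85 mm) begins 54 mm behind the grasp point. The pads swing forward as they close: fully open they stand 13 mm farther back than shut.
Start: joints at [-70.073, 4.979, 10.078, 95.1, 0, 90], TCP at [0.187, -0.517, 0.231] pointing down, gripper open.
Joint ranges: [-179.16, 179.16], [-48.56, 103.87], [-65.8, 70.77], [-126.05, 130.52], [-82.76, 87.17], [-180, 180]. Speed limits (degrees/s): [127.2, 127.2, 147.25, 180, 180, 180].

### API

Orientations are given as [roll, pitch, yaw] about the fixed x, y, z axes, in that order (R = Rz(yaw) Ry(pitch) Rx(roll)).
In Python, from workcell import bot, camera, camera_model, ticket gives the robot as it stands.
- The arm moves only by the tool send_rows, never from a script. Its argument "targets" is text: rows parted by semicolons, each of 5 numbers parted by spaces: the shift along the tool's x, y, z in mm, then the turn about the tool's z in degrees, then the closure in counts, from 0 (fully open) to 255 (shut). A call has 1 to 20 rows; each row is the pose to reach, as a shift and turn from the pose commanded when the call began, along the tool's axes at that moment; what a row does not reach only later rows make up. A row lasts 1/8 s, in which the tool goes at most 62.5 mm and 10.7 degrees, less where a joint would pass 70% of its speed; a pose out of reach is approached as far as the arm can. A call with a gripper value outside its range is refused whole. The fingers move at their own pace and stop on an object; "newtons" is the grip in N (left out, the last holds). Time passes only in rows, so rows that repeat a pose let the fingers close. It gives the time, the measured TCP pose, the force, the opening and the grip force at its end, in the units of the state.
- bot.get_obs(): the state, without advancing time (a new reading comes with each control period).
- camera(name): name is "scene" or "top"; returns the picture (480x640x3 uint8, blue, green, red); there is no depth.
- camera_model(name): a dict with "K" (3x3 intrinsics, pixels), "pose" (4x4, takes a point from camera to world coordinates). Camera axes: x right, y down, z forward; pixel columns grow to the right and rows downward; lengths in m; the calibration is good to about 2 mm. A picture is of the moment at which its call begins. camera_model takes no time and is no camera call.
- ticket.job_done(): hands the job in; it is judged then, once.
The state is a dict: "time": time; "q": joint angles; "qd": joint speeds; "joint_efforts": joint torques, N m; "ee_pos": TCP position; "tcp_rot": TCP orientation; "wrist_force": force on the tool from outside, world axes, zero at the start; "torque": the same for the moment, N m; "opening": finger opening in m; "grasp_force": force on a finger pad.
Only numpy, scipy, OpenCV 4.12 (cv2) and the standard library are available. Lean on these libraries where they do the work, as an engineer would, in place of code of your own. Each camera call takes 0.05 s, during which the arm holds its last target. There are 200 camera calls.

## Working session

There is one attempt and no reset: what is moved stays moved. The work goes in short steps, Python scripts to look and compute and a tool call to move; the robot and the scene stay as the last step left them, time stands still between calls to the robot, and variables do not carry over. Pictures are saved under pics/ and viewed, at most 10 in all, crops included, and the job is handed in when it is done.

Besides the shell and the picture viewer there is one more tool, called after "Emit:" as name(argument=value, ...), one argument or row to a line, values as JSON. send_rows: Moves the arm, as the interface text tells. Its arguments: {"type":"object","properties":{"targets":{"type":"string"},"newtons":{"type":"number"}},"required":["targets"]}

```bash
mkdir -p pics; ls; python3 - <<'E'
from workcell import bot,camera,camera_model
import cv2,numpy as np
np.set_printoptions(precision=4,suppress=True)
for n in("scene","top"):
    cv2.imwrite(f"pics/{n}0.png",camera(n)); m=camera_model(n); print(n,m["K"],m["pose"])
print(bot.get_obs(),bot.hold_point_z)
E
```

```text
pics
scene [[458.145    0.     313.4668]
 [  0.     458.145  234.5843]
 [  0.       0.       1.    ]] [[ 0.8578  0.3101 -0.4098  0.9213]
 [ 0.5136 -0.4886  0.7053 -0.8797]
 [ 0.0185 -0.8155 -0.5784  0.7013]
 [ 0.      0.      0.      1.    ]]
top [[578.8952   0.     319.895 ]
 [  0.     578.8952 247.2435]
 [  0.       0.       1.    ]] [[ 0.0248 -0.9843  0.1746  0.2035]
 [-0.9997 -0.025   0.0015 -0.0848]
 [ 0.0029 -0.1746 -0.9846  1.5466]
 [ 0.      0.      0.      1.    ]]
{'time': 0.1, 'q': array([-70.0738,   5.0089,  10.0389,  95.1017,  -0.    ,  89.999 ]), 'qd': array([-0.0143, -0.0571,  0.0774, -0.0442,  0.0276,  0.0069]), 'joint_efforts': array([  0.0014, -52.1562,  46.5652,   0.016 ,   0.    ,  -0.    ]), 'ee_pos': array([ 0.1874, -0.5169,  0.2306]), 'tcp_rot': array([-179.9284,    0.    ,   19.9272]), 'wrist_force': array([ 0.8034, -0.7613,  0.6476]), 'torque': array([-0.0164, -0.0048, -0.0328]), 'grasp_force': 0.0, 'opening': 0.08543428338115854} 0.0187
```

View pics/scene0.png

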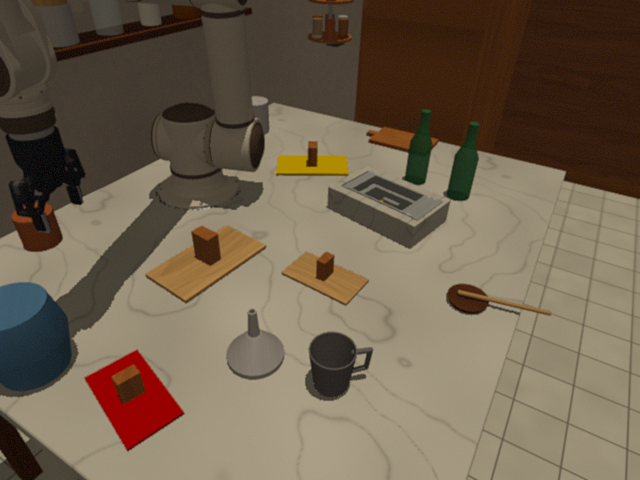

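View pics/top0.png

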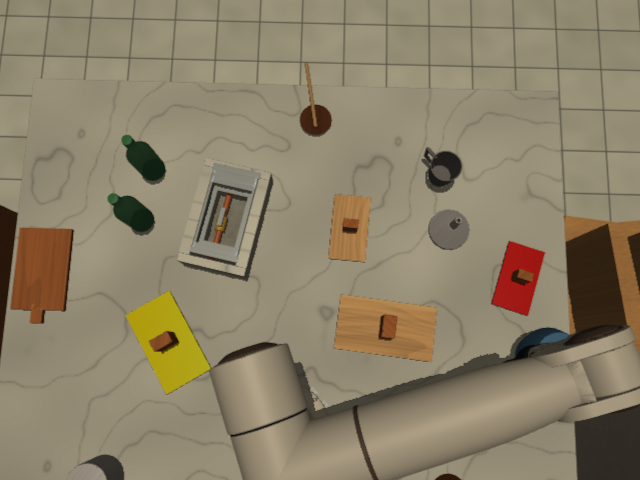

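The scene picture shows two natural-wood boards with grips: a small one at top (350,228)/scene (325,277), and a larger one at top (386,328)/scene (207,260). There is also a red one at top (518,278) and a yellow one at top (168,342). The small wooden one fits the description: it is not red or yellow, and it is the smaller in its colour. The hatch is at top (226,218). I'll confirm this in an enlarged crop.

```bash
python3 - <<'E'
import cv2,numpy as np
t=cv2.imread("pics/top0.png"); s=cv2.imread("pics/scene0.png")
a=cv2.resize(t[150:290,170:380],None,fx=3.8,fy=3.8,interpolation=cv2.INTER_CUBIC)
cv2.imwrite("pics/topcrop.png",a); 
b=cv2.resize(s[160:310,270:460],None,fx=4,fy=4,interpolation=cv2.INTER_CUBIC)
cv2.imwrite("pics/scenecrop.png",b); print(a.shape,b.shape)
E
```

```text
(532, 798, 3) (600, 760, 3)
```

View pics/topcrop.png

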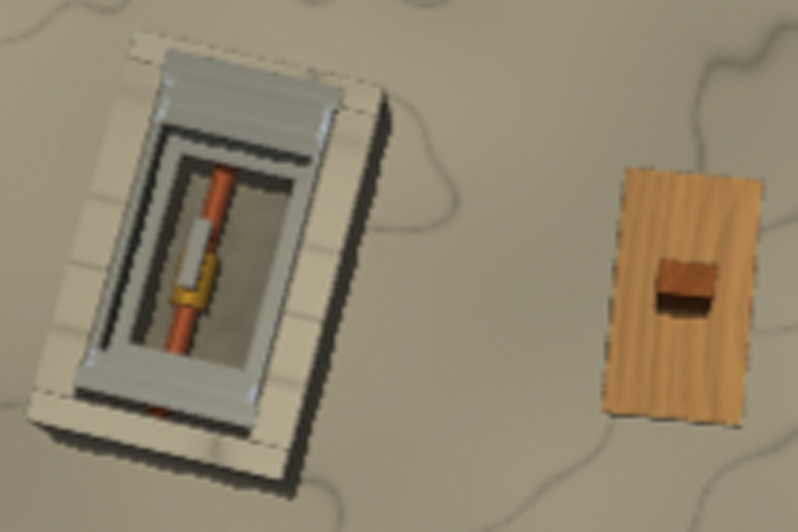

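View pics/scenecrop.png

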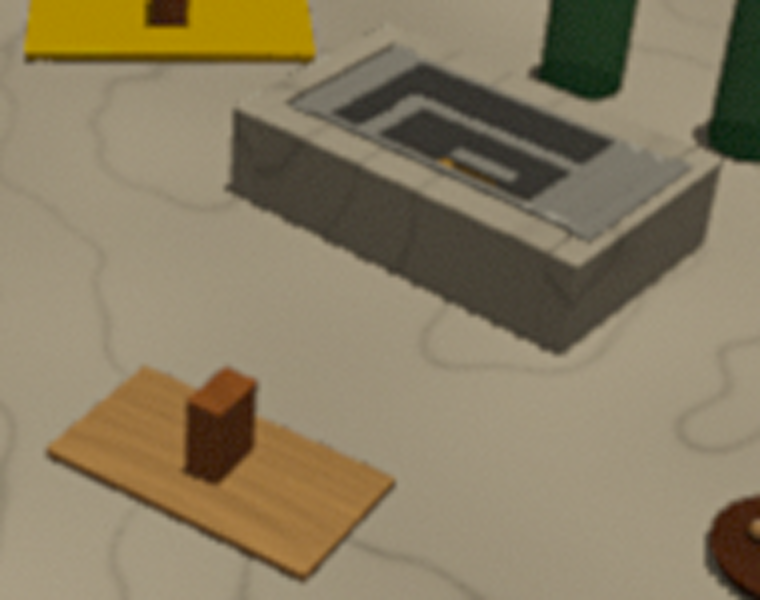

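The crop confirms it: the small wooden board's corners in the top crop are (627,168), (763,180), (741,427) and (603,411), with the grip top around (687,278). The hatch's top corners are (135,35), (382,90), (282,478) and (30,415). The lip edges are visible at the far side, (165,125)–(312,160), and the near side, (103,348)–(250,375).

```bash
cat > h.py <<'E'
import numpy as np,cv2
from workcell import camera_model
np.set_printoptions(precision=4,suppress=True)
M={n:camera_model(n) for n in("scene","top")}
def ray(n,p):
    m=M[n]; d=m["pose"][:3,:3]@np.linalg.solve(m["K"],[p[0],p[1],1.]); return m["pose"][:3,3],d/np.linalg.norm(d)
def tri(a,b):
    A=np.zeros((3,3));y=np.zeros(3)
    for n,p in(("top",a),("scene",b)):
        c,d=ray(n,p);P=np.eye(3)-np.outer(d,d);A+=P;y+=P@c
    return np.linalg.solve(A,y)
def atz(n,p,z):
    c,d=ray(n,p);return c+d*(z-c[2])/d[2]
T=lambda p:(170+(p[0]-1.4)/3.8,150+(p[1]-1.4)/3.8)
S=lambda p:(270+(p[0]-1.5)/4,160+(p[1]-1.5)/4)
E
cat > m.py <<'E'
from h import *
# order ++ +- -- -+
def rep(name,t,s,z):
    X=np.array([tri(T(a),S(b)) for a,b in zip(t,s)]); print(name,"tri\n",X,X.mean(0))
    Y=np.array([atz("top",T(a),z) for a in t]);Z=np.array([atz("scene",S(a),z) for a in s])
    for Q in(Y,Z):
        ex=(Q[0]+Q[1]-Q[2]-Q[3])/2;ey=(Q[0]+Q[3]-Q[1]-Q[2])/2
        print(name,Q.mean(0),np.linalg.norm(ex),np.linalg.norm(ey),np.degrees(np.arctan2(ex[1],ex[0])),np.degrees(np.arctan2(-ey[0],ey[1])))
rep("panel",[(627,168),(763,180),(741,427),(603,411)],[(395,483),(305,580),(48,453),(145,366)],.008)
rep("grip",[(660,260),(718,263),(713,295),(657,291)],[(257,380),(217,414),(187,404),(228,368)],.062)
rep("hatch",[(135,35),(382,90),(282,478),(30,415)],[(718,162),(578,265),(237,105),(390,25)],.071)
rep("opening",[(165,125),(312,160),(250,375),(103,348)],[(612,143),(534,200),(337,111),(417,63)],.073)
for n,p in(("bA",(133,225)),("bB",(152,172)),("bA",(118,200)),("bB",(127,141)),):print(n,atz("top",p,0),atz("top",p,.23))
for n,p in(("b1",(417,180)),("b2",(460,196)),("cup",(330,388)),("fun",(255,358))):print(n,atz("scene",p,0))
E
python3 m.py
```

```text
panel tri
 [[ 0.628  -0.1189  0.0038]
 [ 0.6212 -0.2176  0.0042]
 [ 0.4415 -0.2029  0.0025]
 [ 0.4492 -0.1052  0.007 ]] [ 0.535  -0.1612  0.0044]
panel [ 0.5333 -0.1616  0.008 ] 0.17985236460879842 0.0983716244546876 -4.335792237547723 -4.491227472546494
panel [ 0.5377 -0.164   0.008 ] 0.1787972662573585 0.09982688314543633 -5.029055903471951 -3.1959227029212323
grip tri
 [[ 0.547  -0.1419  0.0608]
 [ 0.5448 -0.1824  0.0628]
 [ 0.5233 -0.1793  0.0586]
 [ 0.526  -0.1399  0.0593]] [ 0.5353 -0.1609  0.0604]
grip [ 0.5345 -0.161   0.062 ] 0.02246478242870094 0.03943283667252311 -6.171397498964204 -2.135224095826153
grip [ 0.5366 -0.1624  0.062 ] 0.019054691551339136 0.040057379515553916 0.46075579858742666 -5.042044099869471
hatch tri
 [[0.6984 0.2297 0.0661]
 [0.6629 0.055  0.0689]
 [0.3888 0.1119 0.0713]
 [0.4264 0.2841 0.0709]] [0.5441 0.1702 0.0693]
hatch [0.5423 0.1691 0.071 ] 0.27786457813758875 0.1775330054299263 -11.606610725177715 -12.062707783188062
hatch [0.5457 0.1686 0.071 ] 0.28109039402449104 0.1732748593284699 -12.727485172870217 -12.120699324013234
opening tri
 [[0.6316 0.2037 0.0727]
 [0.6121 0.1021 0.0734]
 [0.4565 0.1354 0.0764]
 [0.4722 0.2362 0.0734]] [0.5431 0.1693 0.074 ]
opening [0.5421 0.1689 0.073 ] 0.15886428943058403 0.10382719794900364 -12.44750539219003 -10.703275524921672
opening [0.5433 0.1721 0.073 ] 0.16396774844089432 0.09777459093520993 -11.98413653466792 -10.231703240646128
bA [0.5265 0.429  0.    ] [0.4785 0.3526 0.23  ]
bB [0.678  0.3885 0.    ] [0.6074 0.3182 0.23  ]
bA [0.5956 0.4759 0.    ] [0.5373 0.3925 0.23  ]
bB [0.7663 0.4653 0.    ] [0.6826 0.3835 0.23  ]
b1 [0.5495 0.4132 0.    ]
b2 [0.6964 0.3879 0.    ]
cup [ 0.6946 -0.418   0.    ]
fun [ 0.5395 -0.4345  0.    ]
```

Emit:
send_rows(
  targets="45 -22 0 0 0;105 -52 0 8 0;165 -80 0 16 0;225 -108 0 24.4 0;285 -138 0 24.4 0;345 -166 0 24.4 0;400 -193 30 24.4 0;448 -216 70 24.4 0;448 -216 120 24.4 0;448 -216 130 24.4 0;448 -216 130 24.4 0",
  newtons=30,
)

```text
time: 1.48
ee_pos: [0.5342, -0.1615, 0.1009]
tcp_rot: [-180.0, 0.1, -4.5]
wrist_force: [0.1, -0.6, 0.8]
opening: 0.0856
grasp_force: 0.0
```

Emit:
send_rows(
  targets="0 0 50 0 0;0 0 81 0 0;0 0 81 0 0;0 0 81 0 200;0 0 81 0 200;0 0 81 0 200;0 0 81 0 200;0 0 81 0 200;0 0 81 0 200",
  newtons=25,
)

```text
time: 2.6
ee_pos: [0.536, -0.1617, 0.0222]
tcp_rot: [180.0, -0.2, -4.5]
wrist_force: [-0.5, -1.4, 7.2]
opening: 0.0399
grasp_force: 26.9
```

Emit:
send_rows(
  targets="0 0 -20 0 200;0 0 -60 0 200;0 0 -100 0 200;0 0 -125 0 200;0 0 -125 0 200",
)

```text
time: 3.22
ee_pos: [0.5359, -0.1615, 0.1473]
tcp_rot: [180.0, -0.2, -4.5]
wrist_force: [0.0, -0.5, -3.6]
opening: 0.0396
grasp_force: 26.2
```

```bash
cat > rect.py <<'E'
from h import *
H=np.array([.5318,.1726]);yaw=np.radians(-12)
u=np.array([np.cos(yaw),np.sin(yaw)]);v=np.array([-u[1],u[0]])
def rect(img,n,z,k=2.0):
    # out col=(100-y)*k,row=(165-x)*k
    m=M[n];W=np.linalg.inv(m["pose"])
    src=[];dst=[]
    for x in(-.13,.155):
        for y in(-.09,.09):
            p=W@np.r_[H+u*x+v*y,z,1];q=m["K"]@p[:3];src.append(q[:2]/q[2]);dst.append([(100-y*1e3)*k,(165-x*1e3)*k])
    return cv2.warpPerspective(img,cv2.getPerspectiveTransform(np.float32(src),np.float32(dst)),(int(200*k),int(300*k)),flags=cv2.INTER_CUBIC)
def grid(o,k=2.0):
    for x in range(-120,161,20): cv2.line(o,(0,int((165-x)*k)),(8,int((165-x)*k)),(0,0,255),1)
    for y in range(-80,81,20): cv2.line(o,(int((100-y)*k),0),(int((100-y)*k),8),(0,0,255),1)
    return o
E
python3 - <<'E'
from rect import *
a=grid(rect(cv2.imread("pics/top0.png"),"top",.072));b=grid(rect(cv2.imread("pics/scene0.png"),"scene",.072))
cv2.imwrite("pics/rect.png",np.hstack([a,b]))
E
```

```text
(no output)
```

View pics/rect.png

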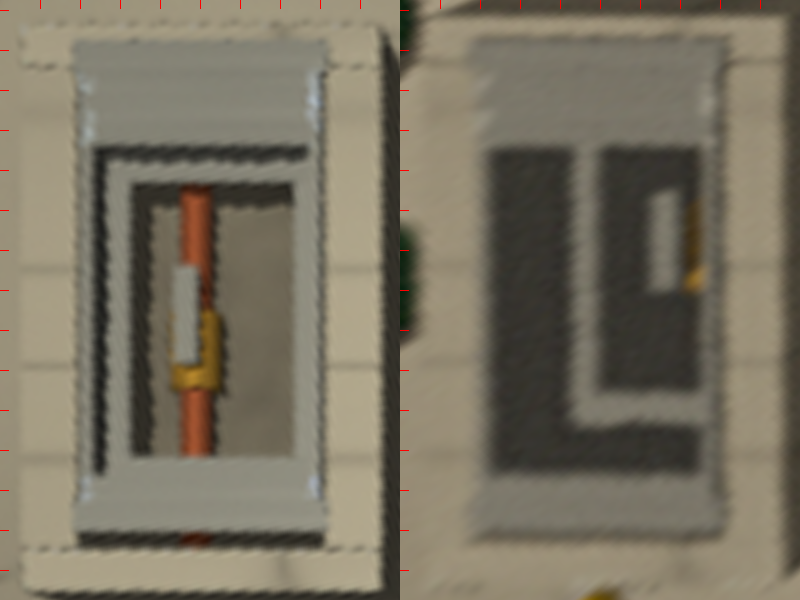

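The rectified hatch picture has x up and 2 px per mm. The block edges sit at rows 25 and 593 and columns 20 and 381, so my origin and yaw are good to about 1 mm. The lip edges are at row 147 (hatch x ≈ +92) and row 473 (x ≈ −72), so the frame looks shifted by about +10 mm. That still has to be felt.

Emit:
send_rows(
  targets="-3 -25 0 0 200;-8 -70 0 2 200;-14 -125 0 4 200;-21 -180 0 5 200;-27 -235 0 6 200;-33 -285 0 7 200;-36 -318 0 7.5 200;-38 -334 0 7.5 200;-38 -334 20 7.5 200;-38 -334 20 7.5 200;-38 -334 20 7.5 200",
)

```text
time: 4.6
ee_pos: [0.4995, -0.0473, 0.1323]
tcp_rot: [-177.3, 0.1, -6.9]
wrist_force: [-0.3, -0.9, -2.9]
opening: 0.0399
grasp_force: 26.6
```

```bash
python3 - <<'E'
from rect import *
from workcell import camera,bot
o=bot.get_obs();print(o["ee_pos"],o["tcp_rot"],o["wrist_force"],(u@(o["ee_pos"][:2]-H),v@(o["ee_pos"][:2]-H)))
t=camera("top");s=camera("scene");cv2.imwrite("pics/t1.png",t);cv2.imwrite("pics/s1.png",s)
z=.113 
a=grid(rect(t,"top",z));b=cv2.resize(s[100:250,310:470],(400,375),interpolation=cv2.INTER_CUBIC)
b=cv2.copyMakeBorder(b,0,225,0,0,cv2.BORDER_CONSTANT)
cv2.imwrite("pics/r1.png",np.hstack([a,b]))
E
```

```text
[ 0.4995 -0.0473  0.1323] [-177.3004    0.1426   -6.8871] [-0.3196 -0.9325 -2.8816] (np.float64(0.014102049092509764), np.float64(-0.22180574968144554))
```

View pics/r1.png

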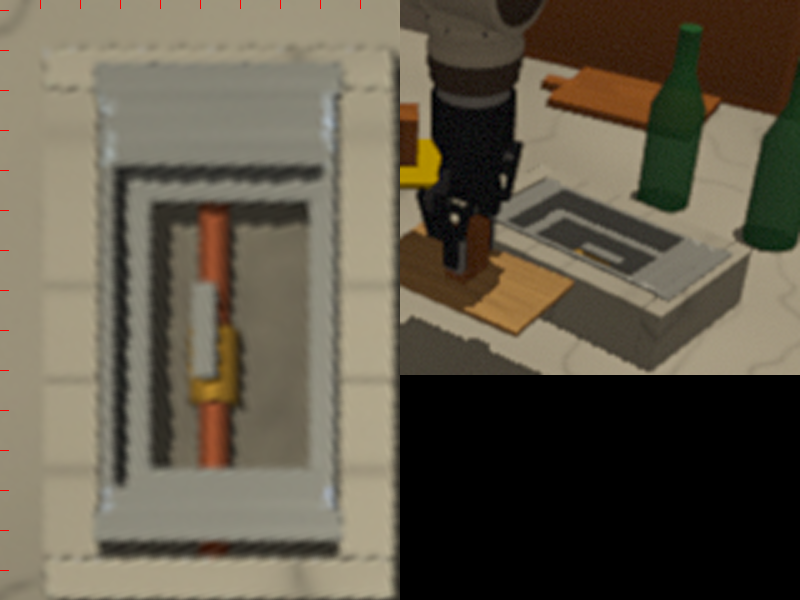

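The arm stopped short, at y = −0.05 m, with the panel clear of everything and hanging beside the hatch (scene inset around (480,270)). I'll check the joints.

```bash
python3 - <<'E'
from workcell import bot
import numpy as np
np.set_printoptions(precision=2,suppress=True)
o=bot.get_obs();print(o["q"],o["qd"],o["time"]);print([k for k in dir(bot) if k[0]!='_'])
E
```

```text
[ -6.94  -2.33  -8.34  84.15   2.7  179.95] [ 0.1   0.07  0.68  0.13  0.04 -0.08] 4.7
['PlanningError', 'get_obs', 'hold_point_z']
```

Joint 6 has reached its +180° limit. The panel is the same either way round, so I'll take the half-turned grasp (yaw 168°, q6 ≈ 30°) and turn back, testing the first step on its own.

Emit:
send_rows(
  targets="0 0 -3 -10 200;0 0 -6 -20 200;0 0 -10 -30 200;0 0 -10 -30 200",
)

```text
time: 5.2
ee_pos: [0.4999, -0.0478, 0.1431]
tcp_rot: [-177.6, -1.3, 23.0]
wrist_force: [0.1, 0.0, -2.5]
opening: 0.0397
grasp_force: 26.6
```

```bash
python3 - <<'E'
from workcell import bot
import numpy as np
np.set_printoptions(precision=2,suppress=True)
o=bot.get_obs();print(o["q"],o["ee_pos"]*1e3,o["tcp_rot"])
E
```

```text
[ -6.99  -2.36  -7.19  85.26   2.7  149.96] [499.93 -47.76 143.12] [-177.62   -1.28   23.02]
```

```bash
cat > go.py <<'E'
import sys
from rect import *
from workcell import bot
from scipy.spatial.transform import Rotation as Ro
U=np.r_[u,0];V=np.r_[v,0];Z=np.array([0,0,1.])
def state():
    o=bot.get_obs();R=Ro.from_euler("xyz",o["tcp_rot"],degrees=True).as_matrix();p=o["ee_pos"]
    return o,R,p
def show():
    o,R,p=state();c=p+.0222*R[:,2];d=c-np.r_[H,0];w=o["wrist_force"]
    print("t %.2f under-centre hatch mm"%o["time"],np.array([d@U,d@V,d[2]])*1e3,"F hatch",np.array([w@U,w@V,w[2]]),"tilt toolz",R[:,2]@U,R[:,2]@V,"open",o["opening"],"q",np.round(o["q"],1))
def plan(x,y,z):
    o,R,p=state();tgt=np.r_[H,0]+U*x/1e3+V*y/1e3+Z*z/1e3-.0222*R[:,2]
    s=R.T@(tgt-p)*1e3; a=R.T@(-U); print("shift",s,"turn",np.degrees(np.arctan2(a[1],a[0])))
if __name__=="__main__":
    show()
    if len(sys.argv)>3: plan(*map(float,sys.argv[1:4]))
E
python3 go.py -8 0.5 105
```

```text
t 5.20 under-centre hatch mm [  14.5225 -221.1331  120.9451] F hatch [ 0.0596  0.0291 -2.5004] tilt toolz -0.00561668379040269 0.046840352805313706 open 0.03972973755436773 q [ -7.   -2.4  -7.2  85.3   2.7 150. ]
shift [ 108.3677 -193.4951   26.4352] turn -144.95853063859488
```

Emit:
send_rows(
  targets="4 -8 0 -10 200;14 -24 0 -20 200;24 -43 0 -30 200;35 -62 0 -40 200;46 -81 0 -50 200;57 -100 0 -60 200;68 -119 0 -70 200;79 -138 0 -80 200;89 -156 0 -90 200;98 -173 0 -100 200;105 -186 0 -110 200;108.4 -193 0 -120 200;108.4 -193.5 5 -130 200;108.4 -193.5 12 -140 200;108.4 -193.5 20 -145 200;108.4 -193.5 20 -145 200;108.4 -193.5 20 -145 200",
)

```text
time: 7.32
ee_pos: [0.5235, 0.1735, 0.1335]
tcp_rot: [177.3, -0.4, 167.9]
wrist_force: [0.7, 0.3, -3.0]
opening: 0.0401
grasp_force: 26.5
```

```bash
python3 go.py -8 0.5 80;  python3 - <<'E'
from rect import *
from workcell import camera,bot
t=camera("top");s=camera("scene");cv2.imwrite("pics/t2.png",t);cv2.imwrite("pics/s2.png",s)
a=grid(rect(t,"top",.118));b=cv2.resize(s[130:250,320:460],(400,343),interpolation=cv2.INTER_CUBIC)
b=cv2.copyMakeBorder(b,0,257,0,0,cv2.BORDER_CONSTANT)
cv2.imwrite("pics/r2.png",np.hstack([a,b]))
E
```

```text
t 7.33 under-centre hatch mm [ -8.3872   0.1656 111.2995] F hatch [ 0.6512  0.4595 -2.9818] tilt toolz -0.006096587169973306 0.04682143850336782 open 0.040105335440001354 q [17.   3.3 -2.6 83.2  2.5 29.2]
shift [-0.5802 -1.1304 31.2779] turn -0.11404383036586171
```

View pics/r2.png

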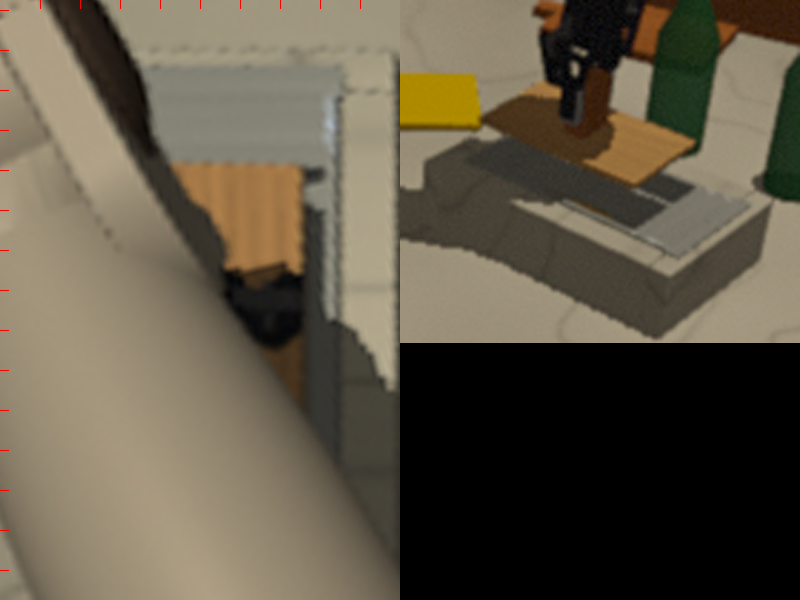

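In the top view (rectified at panel height), the panel's far end is at row 162 (x ≈ +84) and its −y edge at column 303 (y ≈ −51). It is parallel to the hatch, flat, and short of the far lip. Now I'll go down to just above the near lip.

```bash
python3 go.py -10 1.3 78
```

```text
t 7.42 under-centre hatch mm [ -8.2579   0.1956 111.4662] F hatch [ 0.0358 -0.7686 -2.8373] tilt toolz -0.005742669777729281 0.04701769505762071 open 0.039521055513416725 q [17.   3.3 -2.5 83.1  2.5 29.1]
shift [ 1.5495 -0.4713 33.4906] turn -0.03191665584281521
```

Emit:
send_rows(
  targets="1.5 -0.5 15 0 200;1.5 -0.5 28 0 200;1.5 -0.5 33.5 0 200;1.5 -0.5 33.5 0 200;1.5 -0.5 35 0 200;1.5 -0.5 36.5 0 200;1.5 -0.5 36.5 0 200",
  newtons=20,
)

```text
time: 8.3
ee_pos: [0.5223, 0.175, 0.0971]
tcp_rot: [177.3, -0.3, 168.1]
wrist_force: [0.0, 0.3, -2.2]
opening: 0.0399
grasp_force: 26.7
```

```bash
python3 go.py
```

```text
t 8.30 under-centre hatch mm [-9.9388  1.4173 74.9637] F hatch [-0.0251  0.2583 -2.2351] tilt toolz -0.005589293150185631 0.04706660224939759 open 0.03985022274150166 q [17.2  3.5 -6.4 79.1  2.5 29.1]
```

Emit:
send_rows(
  targets="0 0 1 0 200;0 0 2 0 200;0 0 3 0 200;0 0 4 0 200;0 0 4 0 200",
  newtons=20,
)

```text
time: 8.93
ee_pos: [0.5235, 0.1753, 0.0941]
tcp_rot: [177.2, -0.2, 168.1]
wrist_force: [7.0, -0.6, 5.6]
opening: 0.0399
grasp_force: 27.7
```

```bash
python3 go.py
```

```text
t 8.93 under-centre hatch mm [-8.7335  1.9644 71.8767] F hatch [6.9653 0.8184 5.5699] tilt toolz -0.002718121519938512 0.0479977908871065 open 0.03988397692173245 q [17.2  3.5 -6.7 78.6  2.5 29.1]
```

Emit:
send_rows(
  targets="-1.5 0 0 0 200;-3 0 0.5 0 200;-4 0 1.5 0 200;-5 0 2.5 0 200;-6 0 3.5 0 200;-6 0 3.5 0 200",
  newtons=20,
)

```text
time: 9.68
ee_pos: [0.5277, 0.1739, 0.0888]
tcp_rot: [177.4, -0.4, 168.1]
wrist_force: [-0.9, 0.1, -1.1]
opening: 0.0397
grasp_force: 26.6
```

```bash
python3 go.py
```

```text
t 9.68 under-centre hatch mm [-4.4738  1.4528 66.6379] F hatch [-0.9149 -0.1062 -1.0725] tilt toolz -0.00703504410373988 0.04617056841493344 open 0.03968848025599445 q [17.   4.4 -6.4 78.3  2.5 28.9]
```

Emit:
send_rows(
  targets="-1 0 1 0 200;-2 0 2 0 200;-2.5 0 3 0 200;-3 0 4 0 200;-3 0 4 0 200",
  newtons=20,
)

```text
time: 10.3
ee_pos: [0.531, 0.1736, 0.0852]
tcp_rot: [177.3, -0.3, 168.1]
wrist_force: [-0.7, -0.9, 0.3]
opening: 0.0396
grasp_force: 26.5
```

```bash
python3 go.py; python3 - <<'E'
from rect import *
from workcell import camera,bot
t=camera("top");s=camera("scene");cv2.imwrite("pics/t3.png",t);cv2.imwrite("pics/s3.png",s)
a=cv2.resize(t[155:285,170:280],(500,591),interpolation=cv2.INTER_CUBIC)[:400]
b=cv2.resize(s[150:250,320:460],(800,571),interpolation=cv2.INTER_CUBIC)
cv2.imwrite("pics/r3.png",b);cv2.imwrite("pics/r3t.png",a)
E
```

```text
t 10.30 under-centre hatch mm [-1.1463  1.846  63.0191] F hatch [-0.4997 -1.0187  0.3081] tilt toolz -0.006075129827221428 0.046709380686620616 open 0.03958762021456801 q [16.8  4.8 -6.3 77.9  2.5 28.7]
```

View pics/r3.png

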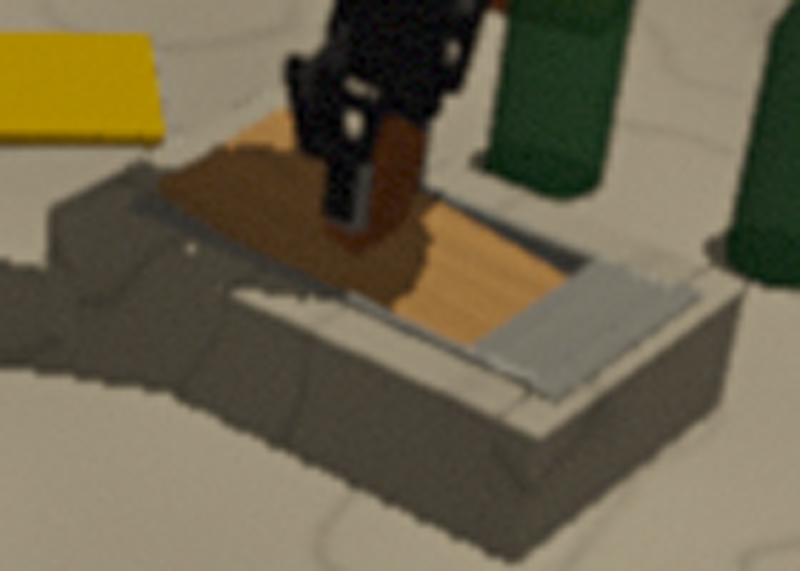

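The picture shows the panel tilted. Its near end is up around (225,140) and its far end is inside the opening at the wide lip's edge, (570,272)–(475,340). Now I'll slide it under the lip and feel for the spring bar.

Emit:
send_rows(
  targets="-3 0 0 0 200;-6 0 0 0 200;-9 0 0 0 200;-11 0 0 0 200;-11 0 0 0 200",
  newtons=20,
)

```text
time: 11.02
ee_pos: [0.5418, 0.1713, 0.085]
tcp_rot: [177.3, -0.4, 168.1]
wrist_force: [-0.5, 0.4, -2.4]
opening: 0.0398
grasp_force: 26.1
```

```bash
python3 go.py
```

```text
t 11.03 under-centre hatch mm [ 9.885   1.8314 62.873 ] F hatch [-0.5715  0.2867 -2.3526] tilt toolz -0.006370648676645043 0.04663472751159855 open 0.03984756674043239 q [16.3  6.1 -4.9 78.   2.5 28.2]
```

Emit:
send_rows(
  targets="-2 0 0 0 200;-4 0 0 0 200;-4 0 0 0 200",
)

```text
time: 11.4
ee_pos: [0.5456, 0.1705, 0.0851]
tcp_rot: [177.3, -0.4, 168.1]
wrist_force: [0.4, -0.0, -3.5]
opening: 0.0395
grasp_force: 26.2
```

Emit:
send_rows(
  targets="-2 0 0 0 200;-2 0 0 0 200",
)

```text
time: 11.65
ee_pos: [0.5472, 0.1702, 0.0852]
tcp_rot: [177.3, -0.4, 168.1]
wrist_force: [-4.8, 0.9, -0.9]
opening: 0.0401
grasp_force: 26.4
```

```bash
python3 go.py
```

```text
t 11.65 under-centre hatch mm [15.385   1.8936 62.9942] F hatch [-4.8452 -0.1101 -0.9052] tilt toolz -0.007045842861407045 0.04676511445265746 open 0.04007480738814698 q [16.   6.8 -4.1 78.2  2.6 27.9]
```

Contact with the spring bar: −4.8 N at x ≈ 15, as expected for a frame shifted by about +11 mm. I'll press in gently.

Emit:
send_rows(
  targets="-1.5 0 0 0 200;-3 0 0 0 200;-4.5 0 0 0 200;-5 0 0 0 200;-5 0 0 0 200",
)

```text
time: 12.28
ee_pos: [0.5518, 0.1692, 0.0852]
tcp_rot: [177.3, -0.4, 168.1]
wrist_force: [-7.6, 1.1, 0.9]
opening: 0.0397
grasp_force: 26.5
```

```bash
python3 go.py
```

```text
t 12.28 under-centre hatch mm [20.0628  1.8953 63.0239] F hatch [-7.6996 -0.4648  0.8833] tilt toolz -0.00750492640672936 0.04676017976093546 open 0.03971209234613497 q [15.8  7.4 -3.5 78.3  2.6 27.7]
```

Emit:
send_rows(
  targets="-1.5 0 0 0 200;-3 0 0 0 200;-4.5 0 0 0 200;-5 0 0 0 200;-5 0 0 0 200",
)

```text
time: 12.9
ee_pos: [0.5563, 0.1683, 0.0852]
tcp_rot: [177.3, -0.5, 168.1]
wrist_force: [-9.0, 0.8, 2.3]
opening: 0.0393
grasp_force: 26.6
```

```bash
python3 go.py; python3 - <<'E'
from rect import *
from workcell import camera,bot
t=camera("top");s=camera("scene");cv2.imwrite("pics/t4.png",t);cv2.imwrite("pics/s4.png",s)
b=cv2.resize(s[150:250,320:460],(800,571),interpolation=cv2.INTER_CUBIC)
cv2.imwrite("pics/r4.png",b)
E
```

```text
t 12.90 under-centre hatch mm [24.6398  1.8983 63.0231] F hatch [-8.9981 -1.1375  2.3382] tilt toolz -0.00825492621808625 0.04671099961813086 open 0.03931110494481781 q [15.6  8.  -2.8 78.4  2.6 27.5]
```

View pics/r4.png

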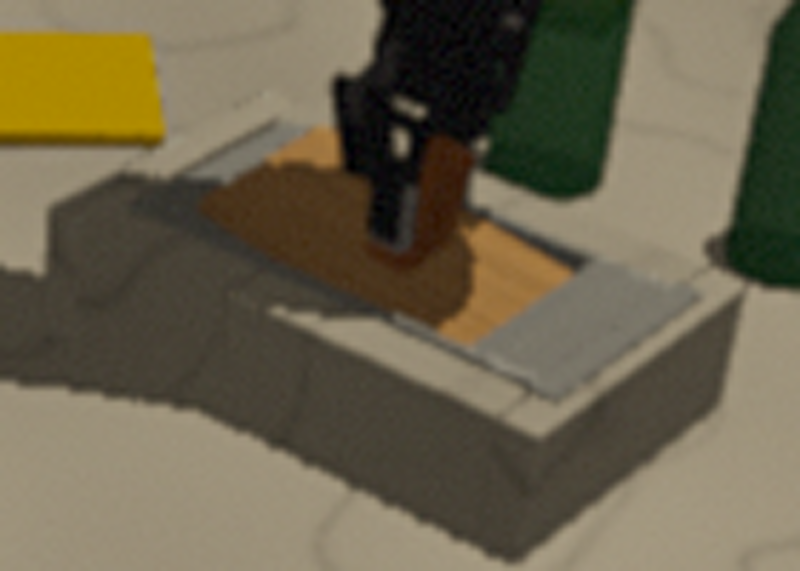

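The near edge of the board, (325,128)–(200,205), is now beyond the narrow lip and still above it, and the far end is under the wide lip. The spring force of 9 N means about 10 mm pressed in. Now I'll lower the near end, letting the far ledge flatten the board.

Emit:
send_rows(
  targets="0 0 1 0 200;0 0 2 0 200;0.3 0 3 0 200;0.5 0 4 0 200;0.5 0 4 0 200",
)

```text
time: 13.62
ee_pos: [0.556, 0.1687, 0.0821]
tcp_rot: [177.3, -0.4, 168.2]
wrist_force: [-11.7, 0.7, 8.8]
opening: 0.0397
grasp_force: 27.5
```

```bash
python3 go.py
```

```text
t 13.62 under-centre hatch mm [24.3001  2.2816 59.9715] F hatch [-11.5974  -1.7414   8.7527] tilt toolz -0.007164640843652263 0.047179464468559376 open 0.039679511840521944 q [15.6  8.  -3.2 78.   2.6 27.5]
```

Emit:
send_rows(
  targets="0 0 1 0 200;0.3 0 2 0 200;0.5 0 3 0 200;0.5 0 3 0 200;0.5 0 3 0 200",
)

```text
time: 14.25
ee_pos: [0.5552, 0.1691, 0.0792]
tcp_rot: [177.3, -0.4, 168.2]
wrist_force: [-13.3, 1.4, 9.6]
opening: 0.0398
grasp_force: 28.0
```

```bash
python3 go.py
```

```text
t 14.25 under-centre hatch mm [23.4064  2.4648 57.0435] F hatch [-13.2635  -1.3739   9.6349] tilt toolz -0.00784539631921194 0.04726003266695899 open 0.039767213024757254 q [15.7  8.  -3.5 77.7  2.6 27.5]
```

Emit:
send_rows(
  targets="0.3 0 1 0 200;0.6 0 2 0 200;1 0 3 0 200;1 0 3 0 200;1 0 3 0 200",
)

```text
time: 14.88
ee_pos: [0.554, 0.1695, 0.076]
tcp_rot: [177.3, -0.5, 168.2]
wrist_force: [-14.3, 2.8, 9.2]
opening: 0.0399
grasp_force: 28.2
```

```bash
python3 go.py; python3 - <<'E'
from rect import *
from workcell import camera,bot
t=camera("top");s=camera("scene");cv2.imwrite("pics/t5.png",t);cv2.imwrite("pics/s5.png",s)
b=cv2.resize(s[150:250,320:460],(800,571),interpolation=cv2.INTER_CUBIC)
cv2.imwrite("pics/r5.png",b)
E
```

```text
t 14.88 under-centre hatch mm [22.1404  2.6091 53.8669] F hatch [-14.5977  -0.1909   9.2364] tilt toolz -0.008406675036051895 0.04718537586428425 open 0.03985118049223531 q [15.7  7.9 -3.9 77.3  2.6 27.6]
```

View pics/r5.png

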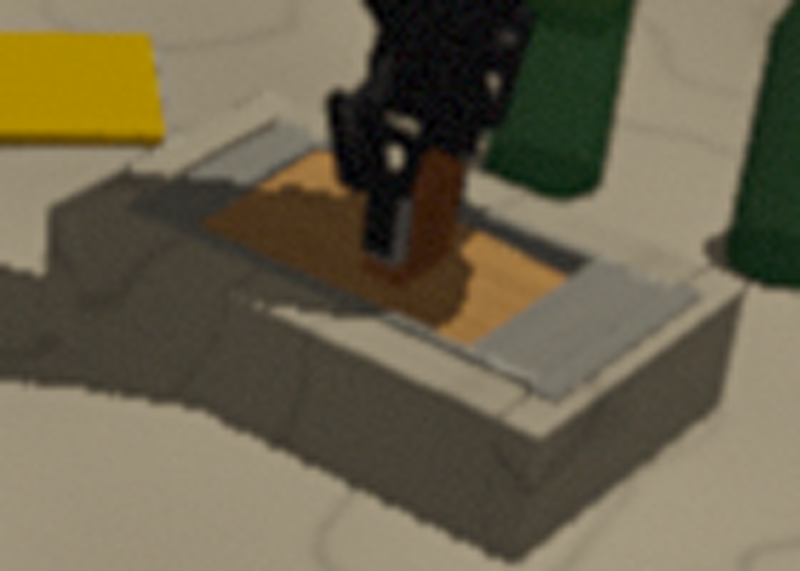

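The near end is level with the narrow lip's edge, (318,150)–(205,225), and is going down past it. Forces are moderate. Lowering on.

Emit:
send_rows(
  targets="0.3 0 1 0 200;0.6 0 2 0 200;1 0 3 0 200;1.2 0 3.5 0 200;1.2 0 3.5 0 200",
)

```text
time: 15.6
ee_pos: [0.5526, 0.17, 0.0726]
tcp_rot: [177.3, -0.5, 168.2]
wrist_force: [-16.1, 3.4, 9.6]
opening: 0.0397
grasp_force: 28.7
```

```bash
python3 go.py
```

```text
t 15.60 under-centre hatch mm [20.7448  2.8145 50.3952] F hatch [-16.4742  -0.0343   9.5767] tilt toolz -0.008701725424905323 0.04723682914785599 open 0.03973227497796748 q [15.8  7.8 -4.4 76.9  2.6 27.7]
```

The near end is now under the level of the narrow lip (about 2° of tilt left). I'll let the spring carry the panel back home while lowering the last bit.

Emit:
send_rows(
  targets="1 0 0.5 0 200;2.5 0 1 0 200;4 0 1.5 0 200;5.5 0 2 0 200;7 0 2 0 200;8 0 2 0 200;8 0 2 0 200",
)

```text
time: 16.48
ee_pos: [0.5464, 0.1712, 0.0697]
tcp_rot: [177.3, -0.4, 168.1]
wrist_force: [-2.0, 0.4, 1.8]
opening: 0.0396
grasp_force: 27.6
```

```bash
python3 go.py
```

```text
t 16.48 under-centre hatch mm [14.391   2.6835 47.5566] F hatch [-2.0528 -0.0058  1.7624] tilt toolz -0.006233290993619795 0.046870751723050226 open 0.03964530260968762 q [16.1  7.  -5.6 76.4  2.5 28. ]
```

Emit:
send_rows(
  targets="1 0 0 0 200;2 0 0 0 200;3 0 0 0 200;4 0 0 0 200;4 0 0 0 200",
)

```text
time: 17.1
ee_pos: [0.5428, 0.1719, 0.0697]
tcp_rot: [177.3, -0.3, 168.1]
wrist_force: [1.5, 0.1, 1.2]
opening: 0.0397
grasp_force: 27.4
```

```bash
python3 go.py
```

```text
t 17.10 under-centre hatch mm [10.7306  2.6456 47.5452] F hatch [1.4847 0.4653 1.2005] tilt toolz -0.005612703734258675 0.0468656593641913 open 0.03968382210873585 q [16.3  6.5 -6.2 76.3  2.5 28.2]
```

Emit:
send_rows(
  targets="0 0 0 0 130;0 0 0 0 100;0 0 0 0 90;0 0 0 0 90;0 0 0 0 90;0 0 -10 0 80;0 0 -30 0 60;0 0 -70 0 40;0 0 -110 0 20;0 0 -110 0 20",
)

```text
time: 18.35
ee_pos: [0.5435, 0.1671, 0.1839]
tcp_rot: [177.2, -0.0, 168.1]
wrist_force: [0.3, -0.7, 0.2]
opening: 0.0789
grasp_force: 0.0
```

```bash
python3 go.py; python3 - <<'E'
from rect import *
from workcell import camera
s=camera("scene");t=camera("top");cv2.imwrite("pics/s6.png",s);cv2.imwrite("pics/t6.png",t)
# wood masks rectified at panel top z=.053
for n,i in(("scene",s),("top",t)):
    r=rect(i,n,.053);h=cv2.cvtColor(r,cv2.COLOR_BGR2HSV)
    m=((h[...,0]>8)&(h[...,0]<20)&(h[...,1]>100)&(h[...,2]>60)).astype(np.uint8)
    ys,xs=np.nonzero(cv2.morphologyEx(m,cv2.MORPH_OPEN,np.ones((5,5))))
    print(n,"x %.1f..%.1f y %.1f..%.1f"%(165-ys.max()/2,165-ys.min()/2,100-xs.max()/2,100-xs.min()/2))
E
```

```text
t 18.35 under-centre hatch mm [ 12.5763  -1.8878 161.7692] F hatch [ 0.4753 -0.6488  0.2448] tilt toolz -0.0006789322355135679 0.04970682639419114 open 0.07891622204321355 q [15.8  5.4  5.3 88.5  2.5 27.7]
scene x -85.5..77.5 y -25.5..100.0
top x -17.5..95.5 y -48.5..13.0
```

Emit:
send_rows(
  targets="0 -30 -30 0 0;0 -80 -60 0 0;0 -135 -60 0 0;20 -190 -60 0 0;40 -245 -60 0 0;60 -300 -60 0 0;60 -330 -60 0 0;60 -330 -60 0 0;60 -330 -60 0 0",
)

```text
time: 19.58
ee_pos: [0.4151, -0.1459, 0.2237]
tcp_rot: [177.3, -0.4, 168.1]
wrist_force: [-0.2, 0.7, -0.4]
opening: 0.0855
grasp_force: 0.0
```

```bash
python3 go.py; python3 - <<'E'
from rect import *
from workcell import camera
s=camera("scene");t=camera("top");cv2.imwrite("pics/s7.png",s);cv2.imwrite("pics/t7.png",t)
c={}
for n,i,(x0,y0,x1,y1) in(("scene",s,(325,140,455,240)),("top",t,(175,155,280,285))):
    h=cv2.cvtColor(i,cv2.COLOR_BGR2HSV)[y0:y1,x0:x1].astype(int)
    wood=((h[...,0]>8)&(h[...,0]<22)&(h[...,1]>90)&(h[...,2]>70));grip=((h[...,0]<11)|(h[...,0]>170))&(h[...,1]>120)
    for k,m in(("wood",wood),("grip",grip)):
        nl,l,st,ce=cv2.connectedComponentsWithStats(m.astype(np.uint8));j=1+st[1:,4].argmax()
        q=np.argwhere(l==j)[:,::-1]+[x0,y0]
        print(n,k,st[j],[tuple(map(int,p)) for p in cv2.approxPolyDP(cv2.convexHull(q.astype(np.int32)),1.5,True)[:,0]])
        if k=="grip":print(np.array([[ "%3d"%v for v in row] for row in h[st[j][1]-1:st[j][1]+16:2,st[j][0]-1:st[j][0]+st[j][2]+1:2,2]])) 
E
```

```text
t 19.57 under-centre hatch mm [ -48.1428 -334.7303  201.5357] F hatch [-0.318   0.6125 -0.4043] tilt toolz -0.00756022215613526 0.04721926615382309 open 0.08551037580314498 q [-21.1  -9.3  -4.7  95.5   2.6  -9.2]
scene wood [ 31  36  63  34 835] [(418, 199), (405, 208), (399, 209), (356, 189), (372, 179), (390, 176), (395, 178)]
scene grip [47  1  1  2  2] [(372, 142)]
[[' 79' ' 94']
 [' 59' ' 55']
 ['143' '140']
 ['151' '147']
 ['148' '150']
 ['145' '151']
 ['145' '151']
 ['144' '152']
 ['152' '154']]
top wood [  23   29   53   67 2268] [(250, 192), (235, 250), (198, 241), (214, 184)]
top grip [ 34 102   6   3  12] [(214, 258), (209, 257)]
[[' 56' '108' '128' '134']
 [' 57' ' 60' ' 61' ' 51']
 ['169' '160' '115' ' 85']
 ['169' '169' '169' '169']
 ['170' '171' '170' '169']
 ['170' '171' '171' '171']
 [' 57' '111' '150' '156']
 [' 61' ' 57' ' 54' ' 54']
 ['120' ' 97' ' 67' ' 66']]
```

```bash
python3 - <<'E'
from rect import *
i=cv2.imread("pics/t7.png");s=cv2.imread("pics/s7.png")
for p in((250,192),(235,250),(198,241),(214,184)):
    for z in(.053,.073):
        w=atz("top",(p[0]+.5,p[1]+.5),z)[:2]-H;print(p,z,np.round([w@u*1e3,w@v*1e3],1))
for p in((418,199),(399,209),(356,189),(372,179),(390,176)):
    w=atz("scene",(p[0]+.5,p[1]+.5),.053)[:2]-H;print("sc",p,np.round([w@u*1e3,w@v*1e3],1))
def proj(n,x,y,z):
    m=M[n];q=m["K"]@(np.linalg.inv(m["pose"])@np.r_[H+u*x/1e3+v*y/1e3,z/1e3,1])[:3];return np.round(q[:2]/q[2],1)
for n in("top","scene"):
    for z in(107,53):print(n,"grip pred z",z,[proj(n,11.5+a,1+b,z).tolist() for a,b in((12,20),(12,-20),(-12,-20),(-12,20))])
def dump(im,x0,x1,y0,y1,k):
    h=cv2.cvtColor(im,cv2.COLOR_BGR2HSV);print("cols",x0,x1)
    for y in range(y0,y1,k):print(y," ".join("%d/%d"%(h[y,x,0],h[y,x,2]) for x in range(x0,x1,k)))
dump(i,208,244,202,230,2);dump(s,378,408,160,202,2)
E
```

```text
(250, 192) 0.053 [ 92.1 -48.6]
(250, 192) 0.073 [ 87.3 -52.2]
(235, 250) 0.053 [-68.8 -50. ]
(235, 250) 0.073 [-71.4 -53.6]
(198, 241) 0.053 [-68.2  50.5]
(198, 241) 0.073 [-70.8  45.6]
(214, 184) 0.053 [91.1 50.5]
(214, 184) 0.073 [86.3 45.5]
sc (418, 199) [79.6 55.5]
sc (399, 209) [ 71.5 -25.2]
sc (356, 189) [-77.4 -22.1]
sc (372, 179) [-80.8  58.2]
sc (390, 176) [-53.7 111.5]
top grip pred z 107 [[214.9, 206.0], [230.1, 209.5], [227.6, 218.4], [212.5, 214.9]]
top grip pred z 53 [[218.5, 211.0], [233.1, 214.4], [230.8, 223.0], [216.1, 219.6]]
scene grip pred z 107 [[396.9, 179.6], [388.4, 184.7], [381.0, 181.6], [389.7, 176.6]]
scene grip pred z 53 [[394.5, 196.7], [386.1, 202.1], [379.0, 198.9], [387.5, 193.7]]
cols 208 244
202 19/47 17/163 16/170 16/174 16/164 16/161 16/155 15/172 16/164 16/159 15/167 16/161 16/168 16/151 16/164 16/157 16/163 16/164
204 16/113 16/163 16/170 16/173 16/160 16/162 16/159 16/171 16/162 16/159 16/165 16/165 16/166 15/153 16/165 16/155 16/166 16/160
206 16/140 16/164 16/173 16/170 15/139 15/151 16/160 16/169 16/160 16/160 16/165 16/169 16/162 16/158 16
[... 2942 characters left out ...]
 17/150 13/66 12/62 13/60 12/61 12/62 13/60 14/63 13/63 34/52 26/54 24/54 19/64 21/90
190 17/158 17/155 14/63 11/63 12/61 12/64 12/62 12/61 12/66 16/149 16/136 15/92 17/52 45/51 30/54
192 17/158 18/145 11/58 12/64 10/62 12/66 10/63 11/59 13/67 17/163 17/163 17/161 16/150 16/106 19/60
194 17/160 16/134 10/60 12/65 11/63 10/64 13/59 11/59 13/72 17/153 17/160 17/164 17/164 17/161 17/148
196 17/158 15/118 12/60 14/61 11/60 13/62 10/58 14/83 17/149 17/157 17/155 17/153 17/159 17/161 18/166
198 16/124 14/90 13/59 13/59 14/60 11/62 16/123 17/152 17/157 16/159 17/160 17/158 17/154 17/155 17/156
200 16/136 16/151 17/138 15/90 15/90 17/128 16/162 17/159 17/159 17/157 16/155 17/157 17/158 17/158 17/157
```

The wood and grip edges match the seated pose in both views within about 1 px: grip top at scene (390,177)–(389,185), and home at x ≈ +11.5. To make sure no side hangs on friction, I'll press lightly on the grip top with the shut fingers.

```bash
python3 go.py 11.5 6 115
```

```text
t 19.68 under-centre hatch mm [ -47.9318 -334.2788  201.8644] F hatch [ 0.4216 -0.177  -0.522 ] tilt toolz -0.007081377479161049 0.04703340786080833 open 0.0854207294298218 q [-21.   -9.3  -4.6  95.5   2.6  -9.2]
shift [-61.1295 335.6411 102.3497] turn 0.16578066978844547
```

Emit:
send_rows(
  targets="-5 30 16 0 255;-15 80 16 0 255;-25 135 16 0 255;-35 190 16 0 255;-45 245 16 0 255;-55 295 16 0 255;-61 325 16 0 255;-61 335.6 30 0 255;-61 335.6 70 0 255;-61 335.6 102 0 255;-61 335.6 115 0 255;-61 335.6 122 0 255;-61 335.6 122 0 255",
)

```text
time: 21.3
ee_pos: [0.5446, 0.1749, 0.1184]
tcp_rot: [177.3, -0.3, 168.1]
wrist_force: [1.0, -0.7, -0.0]
opening: -0.0
grasp_force: 0.0
```

```bash
python3 go.py
```

```text
t 21.30 under-centre hatch mm [11.9107  5.9058 96.2316] F hatch [ 1.1156 -0.4394 -0.0037] tilt toolz -0.005672027744859897 0.04702942906905604 open -4.029058498382294e-05 q [16.5  6.2 -1.2 81.7  2.5 28.5]
```

TCP is at z = 118; the grip top should be at 107 if the panel is seated. I'll go down in small steps.

Emit:
send_rows(
  targets="0 0 4 0 255;0 0 8 0 255;0 0 9 0 255;0 0 9 0 255",
)

```text
time: 21.8
ee_pos: [0.5445, 0.1755, 0.1092]
tcp_rot: [177.3, -0.3, 168.1]
wrist_force: [-0.8, 1.6, 1.9]
opening: -0.0003
grasp_force: 1.2
```

Emit:
send_rows(
  targets="0 0 1 0 255;0 0 2 0 255;0 0 2 0 255",
)

```text
time: 22.18
ee_pos: [0.5449, 0.1764, 0.1079]
tcp_rot: [177.2, -0.3, 168.2]
wrist_force: [-2.6, 5.0, 6.7]
opening: -0.0001
grasp_force: 3.2
```

Emit:
send_rows(
  targets="0 0 1 0 255;0 0 1 0 255",
)

```text
time: 22.42
ee_pos: [0.5451, 0.1767, 0.1073]
tcp_rot: [177.1, -0.3, 168.2]
wrist_force: [-1.4, 6.6, 8.3]
opening: 0.0001
grasp_force: 4.0
```

Emit:
send_rows(
  targets="0 0 1 0 255;0 0 1 0 255",
)

```text
time: 22.68
ee_pos: [0.5451, 0.1769, 0.1071]
tcp_rot: [177.1, -0.2, 168.2]
wrist_force: [-4.6, 6.0, 13.8]
opening: -0.0001
grasp_force: 6.8
```

Emit:
send_rows(
  targets="0 0 -8 0 255;0 0 -40 0 255;0 0 -90 0 255;0 -50 -100 0 255;0 -105 -100 0 255;0 -160 -100 0 255;20 -215 -100 0 255;40 -270 -100 0 255;40 -300 -100 0 255;40 -300 -100 0 255;40 -300 -100 0 255",
)

```text
time: 24.05
ee_pos: [0.4433, -0.114, 0.191]
tcp_rot: [177.3, -0.4, 168.1]
wrist_force: [0.2, -0.2, 0.9]
opening: -0.0
grasp_force: 0.0
```

```bash
python3 - <<'E'
from rect import *
from workcell import camera
s=camera("scene");t=camera("top")
a=cv2.imread("pics/s7.png");b=cv2.imread("pics/t7.png")
for n,x,y,(x0,y0,x1,y1) in(("scene",s,a,(370,170,425,212)),("top",t,b,(195,180,255,255))):
    A=cv2.cvtColor(x,6)[y0:y1,x0:x1].astype(np.float32);B=cv2.cvtColor(y,6)[y0:y1,x0:x1].astype(np.float32)
    print(n,cv2.phaseCorrelate(B,A),np.abs(A-B).mean(),np.abs(A-B).max())
for n,p in(("b1",(417,180)),): print(np.abs(cv2.absdiff(s,cv2.imread("pics/scene0.png"))[300:410,215:380]).mean(),cv2.absdiff(s,cv2.imread("pics/scene0.png"))[105:200,400:485].mean())
h=cv2.cvtColor(s,cv2.COLOR_BGR2HSV)
for y in range(174,204,2):print(y," ".join("%d/%d"%(h[y,x,0],h[y,x,2]) for x in range(378,402,2)))
E
```

```text
scene ((0.00828082729506363, 0.7779419676717723), 0.9272786464514555) 4.395671 72.0
top ((-0.15269547966342856, 0.7808051736894512), 0.9436915351019965) 2.1755555 68.0
1.6731129476584021 2.8190712074303406
174 21/151 20/146 21/144 21/151 20/153 20/154 21/154 20/153 21/152 21/154 21/155 20/155
176 21/99 20/130 21/147 19/155 21/156 21/154 20/151 20/154 21/155 21/153 21/155 21/156
178 18/57 21/64 21/93 23/127 21/146 15/141 12/123 13/135 17/149 21/147 20/152 21/156
180 17/54 35/53 19/54 11/97 12/133 13/129 13/124 13/127 13/132 13/121 20/154 19/157
182 16/80 45/48 11/75 13/134 13/134 13/133 14/129 13/120 13/88 13/85 20/156 21/157
184 17/164 16/140 12/67 9/67 12/87 13/120 13/99 13/66 13/62 12/70 21/120 21/140
186 17/163 17/165 14/86 12/64 12/61 10/60 12/63 13/59 13/68 10/62 26/54 21/72
188 17/152 17/151 16/74 13/61 12/62 12/64 13/60 10/63 13/66 13/57 9/54 20/54
190 17/161 16/152 12/63 11/65 13/57 12/66 12/65 11/60 13/63 15/88 21/56 30/50
192 17/159 16/153 12/60 11/63 13/61 13/65 13/61 11/63 12/69 17/158 16/152 16/106
194 17/159 16/137 12/60 12/63 13/59 11/68 14/58 13/63 14/74 17/159 18/161 17/161
196 17/160 17/122 12/61 13/60 12/61 11/66 11/59 13/62 16/105 17/155 17/156 16/160
198 17/151 14/84 11/62 13/61 10/64 13/62 15/75 16/123 17/159 17/157 17/155 17/152
200 16/137 16/143 16/106 15/88 13/62 14/94 17/151 17/159 17/157 17/153 17/155 17/158
202 21/104 21/91 17/125 17/147 17/146 17/155 16/154 17/158 17/159 17/156 17/157 17/155
```

The press settled the panel by about 2 mm (0.8 px in both views), and the grip top now reads z = 107. I'll check the near end the same way, touching the board near the narrow lip; the top should read 53.

```bash
python3 go.py -45 0 60
```

```text
t 24.15 under-centre hatch mm [ -27.059  -297.1633  168.8018] F hatch [-0.2025 -0.009   0.8467] tilt toolz -0.006482146621870606 0.04674500691860224 open 3.121491683059242e-05 q [-16.   -7.7  -6.9  91.4   2.6  -4.2]
shift [ 16.3474 291.7982 122.6878] turn 0.15684475782230678
```

Emit:
send_rows(
  targets="2 30 5 0 255;5 85 5 0 255;9 140 5 0 255;12 195 5 0 255;14 245 5 0 255;16.3 280 5 0 255;16.3 291.8 30 0 255;16.3 291.8 75 0 255;16.3 291.8 110 0 255;16.3 291.8 122.7 0 255;16.3 291.8 135 0 255;16.3 291.8 144 0 255;16.3 291.8 148 0 255;16.3 291.8 148 0 255",
)

```text
time: 25.9
ee_pos: [0.4881, 0.1814, 0.0572]
tcp_rot: [177.3, -0.3, 168.1]
wrist_force: [0.5, 0.2, -0.2]
opening: -0.0001
grasp_force: 0.0
```

Emit:
send_rows(
  targets="0 0 2 0 255;0 0 3 0 255;0 0 3 0 255",
)

```text
time: 26.28
ee_pos: [0.4879, 0.1815, 0.054]
tcp_rot: [177.3, -0.3, 168.1]
wrist_force: [-0.2, -0.8, 0.4]
opening: 0.0001
grasp_force: 0.0
```

```bash
python3 go.py
```

```text
t 26.27 under-centre hatch mm [-44.8963   0.6255  31.8033] F hatch [ 0.0178 -0.848   0.4293] tilt toolz -0.00616422776895535 0.04680284825341232 open 0.00012839768012625218 q [ 19.    0.2 -14.5  74.2   2.5  31. ]
```

Emit:
send_rows(
  targets="0 0 1 0 255;0 0 2 0 255;0 0 2 0 255",
)

```text
time: 26.65
ee_pos: [0.4881, 0.1816, 0.0532]
tcp_rot: [177.3, -0.3, 168.1]
wrist_force: [-3.6, -2.2, 10.1]
opening: 0.0002
grasp_force: 5.0
```

Emit:
send_rows(
  targets="0 0 -10 0 255;0 0 -50 0 255;0 0 -100 0 255;0 -30 -130 0 255;0 -85 -130 0 255;0 -140 -130 0 255;0 -195 -130 0 255;0 -200 -130 0 255;0 -200 -130 0 255",
)

```text
time: 27.78
ee_pos: [0.4464, -0.0201, 0.1728]
tcp_rot: [177.3, -0.3, 168.0]
wrist_force: [0.2, -0.2, -0.4]
opening: 0.0001
grasp_force: 0.0
```

```bash
python3 - <<'E'
from workcell import ticket,bot
o=bot.get_obs();print(o["time"],o["ee_pos"],o["wrist_force"])
print(ticket.job_done())
E
```

```text
27.775 [ 0.44638885 -0.02005601  0.17277392] [ 0.18248671 -0.19576317 -0.41523443]
the job is handed in; nothing more can be done
None
```

The panel is back in the well and handed in at 27.8 s, flat on the ledges as far as touch and camera checks show, both ends under the lips; the highest wrist-force reading was about 19 N (read after each move only), the arm is clear, and the bystanders were left alone.

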